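Fit the forming pin into the bending jig

TASK

Take the thickest pin, the plain 22 mm one, out of the wooden rack and fit it in the bore of the bending jig. Where the jig's head is clamped is known only roughly, so find the bore gently by feel. A sprung tongue partly covers it: enter the pin tilted, lower edge first beside the tongue, lean it against the tongue to push it back while you straighten the pin, then slide it down fully home and let go. Be gentle with the jig (never more than about 40 N on it) and leave the other pins, the mallet and the jar alone.

Things in the scene. Friction and masses are not known exactly. Their poses are not given: they have to be found in the camera images.
- pin: The pin to fit: plain steel cylinder, 22 mm in diameter, 110 mm long, about 0.32 kg, square edges, no head. Starts upright in one of the three rack sockets, 80 mm of it standing above the rack. Origin at the centre of its foot, z along its axis to its top.
- pin_top (a point): Centre of the pin's top face, 110 mm from the foot.
- rack: Fixed wooden block 70 x 190 x 40 mm (x, y, z), origin at the centre of its underside. Three round sockets 27 mm wide, 30 mm deep, in a row along its y axis at y = -62, 0 and +62 mm; the three pins stand in them, in any order.
- jig: The bending jig's fixed steel base plate, 220 x 150 x 12 mm (x, y, z), origin at the centre of its underside. On it lies the grey head, 190 x 100 mm, 38 mm thick, parallel to it. The head is clamped where someone set it by hand, up to 3 mm either way in x and 4 mm in y from the middle of the base: this shift is not measured, find it by feel or by eye.
- bore_nominal (a point): Point above the middle of the base at the height of the head's top, 50 mm above the bench; axes as the jig. The bore is in the middle of the head, so its true centre lies within 3 mm (x) and 4 mm (y) of here. The bore is vertical, round (12-sided), 23.5 mm in diameter, with a square rim, right through the head.
- base_top (a point): Middle of the base plate's top, 12 mm above the bench: the floor of the bore, 38 mm below the head's top. The pin is home when its foot rests on this floor (at the bore's true place), 72 mm of it standing above the head.
- head_top (a point): Point on the base's middle line at the height of the head's top, 42 mm to -x of bore_nominal. Fixed on the head, from the bore's centre: two rails 10 mm high, 8 mm wide, at y = -20 and 20 mm, x = -65 to -19 mm; spring housing 16 mm high at x = -91 to -77 mm; round plywood former, 64 mm wide, 16 mm high with a 5 mm bolt head, centred at x = +62 mm.
- tongue (a joint): Sprung steel tongue, 45 x 30 x 6 mm, lying on the head between the rails; free end towards +x. Value in m: 0 at rest, its end 5.5 mm to -x of the bore's centre (an upright pin cannot enter; one leaning its top 0.3 to 0.45 rad to -x can, lowest edge in front of the tongue); grows as it is pushed to -x, stop at 0.011. Spring 4 N at 0, plus 0.45 N/mm. Pin home: 3 to 5 mm.
- slim_pin: Not to be moved: steel pin 14 mm in diameter, 100 mm long, in the rack. Origin at the centre of its foot.
- headed_pin: Not to be moved: steel pin 16 mm in diameter with a 26 mm head 12 mm high, 97 mm long in all, in the rack. Origin at the centre of its foot.
- mallet: Not to be moved: wooden mallet lying on the bench, head 44 mm in diameter, 85 mm long, along its y; handle 215 mm long towards its -x. Origin under the head's centre.
- jar: Not to be moved: closed glass jar, 64 mm in diameter, 70 mm high. Origin at the centre of its underside.

How it is judged:
By the outcome, as a careful person would: the job done as asked, in the order asked, and still so for the second after the job is handed in, with the robot touching nothing.
It also fails if it takes over 72 s, if anything falls off the work surface, if the arm or the gripper's body presses on something with over 40 N, if the wrist force passes 120 N, or if a joint passes its speed limit or range.

ROBOT

A 7-joint arm with a two-finger parallel gripper is mounted at the origin on the work surface. World frame = base frame: x ahead of the robot, y to its left, z up, the work surface at z = 0. Lengths are in m, angles in rad, forces in N, time in s.
With the tool pointing down it reaches from about 0.4 to 0.85 m from the base axis. Payload 6.9 kg.
Tool frame: the origin (TCP) lies at the very end of the fingers, on their centre line; the grasp point (between the pads) lies grip_point_offset behind it (grip_point_offset is the distance from the TCP to the grasp point, in m); z points along the fingers, y is the direction in which the jaws open and shut (so a half turn about z gives the same grasp; the last joint's range is limited). The gripper opens to 85 mm and grips with 20 to 120 N. Pads are 22 mm wide; open, the fingers measure 114 mm over their backs; the gripper's body (76 mm by 85 mm) begins 54 mm behind the grasp point. The pads swing forward as they close: fully open they stand 13 mm farther back than shut.
Start: joints at [0.105, 0.507, -0.238, 1.5, 0.126, 1.149, -0.155], TCP at [0.625, -0, 0.231] pointing down, gripper open.
Joint ranges: [-3.08, 3.08], [-0.24, 2.05], [-1.43, 1.35], [0, 2.5], [-1.52, 4.66], [0.17, 1.96], [-2.89, 2.89]. Speed limits (rad/s): [2.39, 2.39, 3.14, 3.14, 3.14, 3.14, 3.14].

INTERFACE

Orientations are given as a rotation vector (axis times angle).
In Python, from bench import * gives the robot as it stands.
- The arm moves only by the tool arm_command, never from a script. Its argument "motion" is a list of rows, each a list of 7 numbers: the turn, a rotation vector about the tool's x, y, z in degrees, then the shift along the tool's x, y, z in mm, then the finger opening in mm, from 0 to 85.4. A call has 1 to 5 rows; each row shifts and turns the commanded pose from where the row before left it, along the tool's axes as they then stand; what a row does not reach is not made up. A row lasts 1/12 s, in which the tool goes at most 41.7 mm and 7.16 degrees, less where a joint would pass 70% of its speed; a pose out of reach is approached as far as the arm can. A call is refused whole if a number of a shift passes 41.7 or a number of a turn 7.16, either way. A call with a gripper value outside its range is refused whole. The fingers move at their own pace and stop on an object; "newtons" is the grip in N (left out, the last holds). Time passes only in rows, so rows that do not move let the fingers close. It gives the time, the measured TCP pose, the force and the opening at its end, in the units of the state.
- get_state(): the state, without advancing time (a new reading comes with each control period).
- snapshot(name): name is "scene" or "side" or "wrist"; returns a dict with "frame" (420x560x3 uint8, blue, green, red), "fx", "fy", "cx", "cy" (pixels), "rvec" (rotation vector, rad) and "tvec" (3), from world to camera coordinates, as OpenCV has them. Camera axes: x right, y down, z forward; pixel columns grow to the right and rows downward; lengths in m; the calibration is good to about 2 mm. A picture is of the moment at which its call begins. There is no depth.
- job_done(): hands the job in, once; it reports no verdict.
The state is a dict: "time": time; "qpos": joint angles; "qvel": joint speeds; "joint_torque": joint torques, N m; "position": TCP position; "tool_rot": TCP orientation; "wrist_force": force on the tool from outside, world axes, zero at the start; "ft_torque": the same for the moment, N m; "grip_width": finger opening in m.
Only numpy, scipy, OpenCV 4.12 (cv2) and the standard library are available. Lean on these libraries where they do the work, as an engineer would, in place of code of your own. Each camera call takes 0.05 s, during which the arm holds its last target. There are 200 camera calls.

## Working session

There is one attempt and no reset: what is moved stays moved. The work goes in short steps, Python scripts to look and compute and a tool call to move; the robot and the scene stay as the last step left them, time stands still between calls to the robot, and variables do not carry over. Pictures are saved under pics/ and viewed, about 8 in all and at most 12, crops included, and the job is handed in when it is done.

Besides the shell and the picture viewer there is one more tool, called after "Call:" by a JSON object that holds its "fn" and its "kwargs", one argument or row to a line. arm_command: Moves the arm, as the interface text tells. Its arguments: {"type":"object","properties":{"motion":{"type":"array","items":{"type":"array","items":{"type":"number"}}},"newtons":{"type":"number"}},"required":["motion"]}

```bash
mkdir -p pics && ls && python3 - <<'E'
from bench import *
import cv2,numpy as np
s=get_state();print({k:np.round(v,4).tolist() for k,v in s.items()})
for n in("scene","side"):
    d=snapshot(n);cv2.imwrite(f"pics/{n}0.png",d["frame"]);print(n,d["fx"],d["cx"],d["cy"],d["rvec"],d["tvec"])
    R=cv2.Rodrigues(np.array(d["rvec"]))[0];print("campos",-R.T@np.array(d["tvec"]).ravel())
    np.save(f"{n}0.npy",d,allow_pickle=True)
try: print(grip_point_offset)
except Exception as e: print(e)
E
```

```text
pics
{'time': 0.0, 'qpos': [0.1055, 0.5083, -0.2376, 1.5011, 0.1257, 1.1489, -0.1548], 'qvel': [-0.0006, 0.0005, -0.0016, -0.0012, -0.0002, -0.0004, -0.0], 'joint_torque': [0.0012, -62.0588, -2.187, -24.9655, 0.0123, 0.0121, 0.0], 'position': [0.6245, -0.0, 0.2304], 'tool_rot': [-2.2205, -2.2206, 0.0019], 'wrist_force': [-0.024, -0.6623, 0.0022], 'ft_torque': [0.0281, -0.0061, 0.0755], 'grip_width': 0.0856}
scene 475.82366774877033 288.24171190842094 203.0077590486473 [ 2.13832022  0.66262538 -0.31448979] [-0.51421231 -0.11074041  1.21085298]
campos [ 0.99850291 -0.5691008   0.64958364]
side 508.16275321206194 276.9967446995139 209.3752317845556 [ 0.43535256 -2.66960647  1.31257173] [0.56850014 0.18125842 0.90149558]
campos [0.35408008 0.75220593 0.69105343]
0.0187
```

View pics/scene0.png

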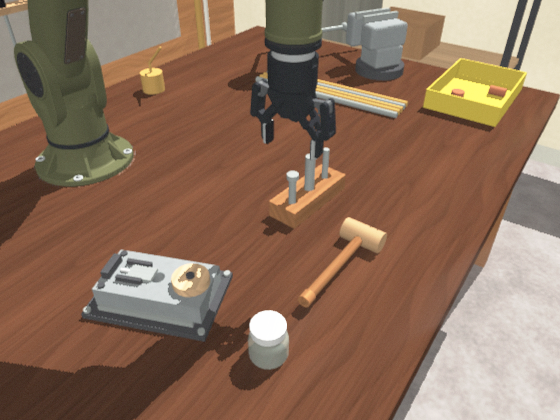

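View pics/side0.png

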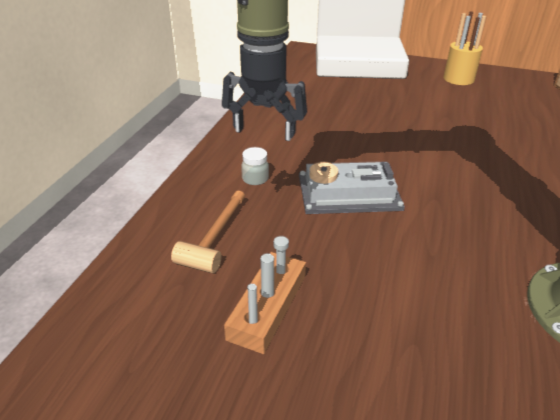

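The middle pin in the rack (scene ~(310,172), side ~(267,275)) is the plain thick one. The slim pin is nearer the camera in the side view, and the headed one is at scene (292,185). The jig is at scene (160,290) and side (350,187). I'll enlarge both regions to get points.

```bash
python3 - <<'E'
import cv2,numpy as np
def crop(n,x,y,w,h,k,W,H):
    f=cv2.imread(f"pics/{n}0.png")[y:y+h,x:x+w]
    o=np.zeros((H,W,3),np.uint8);g=cv2.resize(f,None,fx=k,fy=k,interpolation=cv2.INTER_CUBIC)[:H,:W];o[:g.shape[0],:g.shape[1]]=g;return o
a=np.hstack([crop("scene",80,245,155,90,2.58*1,400,300),crop("side",295,155,110,60,3.6,400,300)])
b=np.hstack([crop("scene",262,140,90,85,3.5*1,400,300),crop("side",222,232,90,118,2.54*1,400,300)])
cv2.imwrite("pics/crop0.png",np.vstack([a,b]))
E
```

```text
(no output)
```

View pics/crop0.png

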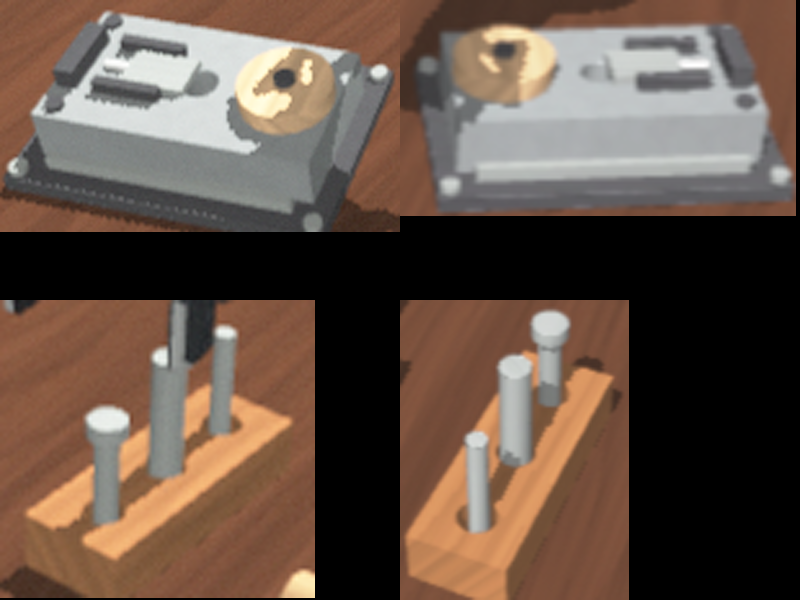

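```bash
cat > h.py <<'E'
import cv2,numpy as np
from scipy.spatial.transform import Rotation as Ro
def cam(n):
    return np.load(n+".npy",allow_pickle=True).item()
def ray(d,u,v,z):
    R=cv2.Rodrigues(np.array(d["rvec"],float))[0];t=np.array(d["tvec"],float).ravel();c=-R.T@t
    w=R.T@np.array([(u-d["cx"])/d["fx"],(v-d["cy"])/d["fy"],1]);return c+w*(z-c[2])/w[2]
def proj(d,P):
    K=np.array([[d["fx"],0,d["cx"]],[0,d["fy"],d["cy"]],[0,0,1]])
    return cv2.projectPoints(np.atleast_2d(P).astype(float),np.array(d["rvec"],float),np.array(d["tvec"],float),K,None)[0][:,0]
E
python3 - <<'E'
from h import *
C={n:cam(n+"0") for n in("scene","side")}
def go(n,ox,oy,k,L):
    for nm,u,v,z in L:
        print(n,nm,np.round(ray(C[n],ox+(u+.5)/k-.5,oy+(v+.5)/k-.5,z)*1000,1)[:2])
go("scene",80,245,2.58,[("base left",3,183,12),("base right",392,72,12),("base front",330,231,12),("headBL",105,12,50),("headBR",360,52,50),("headFL",34,112,50),("bolt",285,77,71),("farrailend",187,50,60),("nearrailend",160,94,60),("bore",206,83,50)])
go("side",295,155,3.6,[("base L",37,208,12),("base R",397,206,12),("headFL",70,120,50),("headFR",368,112,50),("headBL",40,30,50),("headBR",337,27,50),("bolt",105,49,71),("far rail end",224,43,60),("near rail end",237,80,60),("bore",192,71,50)])
go("scene",262,140,3.5,[("L",28,217,40),("F",105,258,40),("R",292,120,40),("pintop",168,56,120),("headtop",108,119,107),("slimtop",225,32,110)])
go("side",222,232,2.54,[("L",7,238,40),("F",108,267,40),("R",212,78,40),("pintop",115,65,120),("headtop",150,26,107),("slimtop",77,139,110)])
E
```

```text
scene base left [11243.8 -4851.5]
scene base right [ 8684.7 -8795.7]
scene base front [ 7678.  -6491.7]
scene headBL [ 51328. -30544.]
scene headBR [ 36907.6 -36521.8]
scene headFL [ 48232.9 -23149.5]
scene bolt [ 55211.9 -46334.8]
scene farrailend [ 53968.3 -37252.4]
scene nearrailend [ 52370.  -33404.6]
scene bore [ 42271.  -29872.1]
side base L [-3173.6 14820.9]
side base R [  252.1 16022.2]
side headFL [-15392.1  69009.5]
side headFR [-2288.2 74172.5]
side headBL [-18838.8  76061.2]
side headBR [-4789.1 81170.7]
side bolt [-22013.2 107229.4]
side far rail end [-11954.9  93507.1]
side near rail end [-10466.8  89859.4]
side bore [-10859.3  74899.1]
scene L [ 31988.6 -42499.7]
scene F [ 28075.7 -42080.4]
scene R [ 26799.  -54490.9]
scene pintop [ 100732.  -168234.1]
scene headtop [  88187.6 -134304.1]
scene slimtop [  89511.4 -163346.6]
side L [-14449.7  29887.7]
side F [-10314.6  29830.2]
side R [-9406.8 40948.5]
side pintop [-42343.5 120987.9]
side headtop [-35898.9 115961.9]
side slimtop [-38815.1  97711.2]
```

Heights have to be in metres; I passed mm. Fixing.

```bash
python3 - <<'E'
from h import *
C={n:cam(n+"0") for n in("scene","side")}
def go(n,ox,oy,k,L):
    r={}
    for nm,u,v,z in L:
        r[nm]=np.round(ray(C[n],ox+(u+.5)/k-.5,oy+(v+.5)/k-.5,z/1000)*1000,1)[:2];print(n,nm,r[nm])
    return r
go("scene",80,245,2.58,[("base left",3,183,12),("base right",392,72,12),("base front",330,231,12),("headBL",105,12,50),("headBR",360,52,50),("headFL",34,112,50),("bolt",285,77,71),("farrailend",187,50,60),("nearrailend",160,94,60),("bore",206,83,50)])
go("side",295,155,3.6,[("base L",37,208,12),("base R",397,206,12),("headFL",70,120,50),("headFR",368,112,50),("headBL",40,30,50),("headBR",337,27,50),("bolt",105,49,71),("far rail end",224,43,60),("near rail end",237,80,60),("bore",192,71,50)])
go("scene",262,140,3.5,[("L",28,217,40),("F",105,258,40),("R",292,120,40),("pintop",168,56,120),("headtop",108,119,107),("slimtop",225,32,110)])
go("side",222,232,2.54,[("L",7,238,40),("F",108,267,40),("R",212,78,40),("pintop",115,65,120),("headtop",150,26,107),("slimtop",77,139,110)])
E
```

```text
scene base left [ 423.  -328.5]
scene base right [ 566.7 -107. ]
scene base front [ 623.3 -236.4]
scene headBL [ 387.  -204.9]
scene headBR [ 562.2 -132.3]
scene headFL [ 424.6 -294.8]
scene bolt [ 552.6 -192.7]
scene farrailend [ 472.3 -204.7]
scene nearrailend [ 488.2 -242.9]
scene bore [ 497.1 -213.1]
side base L [565.9 -92.6]
side base R [ 360.2 -164.7]
side headFL [ 558.8 -135.2]
side headFR [ 388.4 -202.3]
side headBL [ 603.6 -226.9]
side headBR [ 420.9 -293.3]
side bolt [ 551.3 -186.8]
side far rail end [ 485.  -234.7]
side near rail end [ 469.2 -195.9]
side bore [ 499.9 -211.8]
scene L [518.4  80.5]
scene F [579.  74.]
scene R [598.8 266.2]
scene pintop [556.  174.9]
scene headtop [553.7 113.2]
scene slimtop [561.7 234.1]
side L [599.3 269.6]
side F [530.8 270.6]
side R [515.7  86.5]
side pintop [558.4 176.7]
side headtop [553.3 119.3]
side slimtop [562.3 236.8]
```

Jig yaw ≈ 22°, bore ≈ (0.495, -0.213), and the sizes check out (190 mm edge, 40 mm between rails). Pin ≈ (0.5575, 0.176). Moving above the pin.

Call:
{"fn": "arm_command", "kwargs": {
  "motion": [
    [0,0,0,35,-13.4,0,85],
    [0,0,0,35,-13.4,0,85],
    [0,0,0,35,-13.4,0,85],
    [0,0,0,35,-13.4,0,85],
    [0,0,0,36,-13.4,20,85]
  ],
  "newtons": 60
}}

```text
time: 0.52
position: [0.5592, 0.1768, 0.2147]
tool_rot: [2.22, 2.219, 0.008]
wrist_force: [1.7, 1.2, 0.0]
grip_width: 0.0854
```

```bash
python3 - <<'E'
from bench import *
from h import *
s=get_state();print(s["position"],s["tool_rot"])
d=snapshot("wrist");np.save("wrist1.npy",d,allow_pickle=True);d2=snapshot("scene");np.save("scene1.npy",d2,allow_pickle=True);d3=snapshot("side");np.save("side1.npy",d3,allow_pickle=True)
cv2.imwrite("pics/w1.png",d["frame"])
print(proj(d,[[.5575,.176,.12],[.5575,.176,.04]]))
E
```

```text
[0.559243   0.17681509 0.21474369] [2.22028953 2.21935388 0.00790904]
[[285.06943537 209.90486497]
 [285.03872238 188.32292735]]
```

View pics/w1.png

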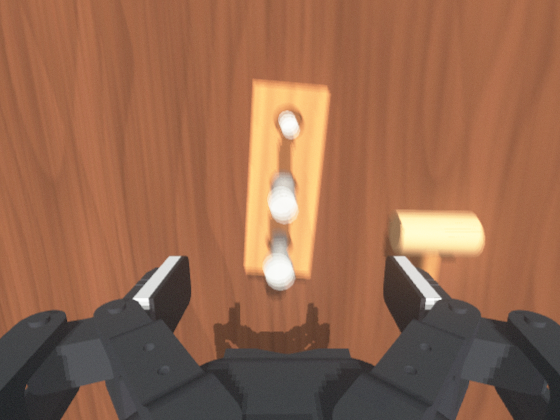

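Wrist view: the middle thick pin's top is at (283,205), the slim one at (289,125), the headed one at (279,271). The predicted pin top was (285,210), so they agree to a few mm. Refining by ray.

```bash
python3 - <<'E'
from h import *
d=cam("wrist1");print(ray(d,283,205.5,.12),proj(d,[[.5592,.1768,.12],[.5592,.1768,.2147]]))
f=d["frame"];hsv=cv2.cvtColor(f,cv2.COLOR_BGR2HSV)
m=((hsv[...,1]<50)&(hsv[...,2]>150)).astype(np.uint8);m[250:]=0
n,l,st,ce=cv2.connectedComponentsWithStats(m)
for i in range(1,n):
    if st[i,4]>60: print(st[i],ce[i],ray(d,*ce[i],.12))
# vertical check of bore from new scene/side images unaffected; rack pin in clear scene view
E
```

```text
[0.55594222 0.17944893 0.12      ] [[287.31684852 208.88370491]
 [288.72528463 261.79739487]]
[279 113  20  23 335] [288.47761194 124.30746269] [0.55995501 0.23878703 0.12      ]
[268 175  29  46 983] [282.74160732 198.63580875] [0.55576124 0.18477168 0.12      ]
[404 224  76  15 576] [434.92534722 231.54166667] [0.67327111 0.15854306 0.12      ]
[272 238  15  12 155] [279.28387097 243.82580645] [0.5529751 0.1485893 0.12     ]
```

Call:
{"fn": "arm_command", "kwargs": {
  "motion": [
    [0,0,0,1,-2.5,30,85],
    [0,0,0,0,0,35,85],
    [0,0,0,0,0,35,85],
    [0,0,0,0,0,28,85],
    [0,0,0,0,0,14,60]
  ]
}}

```text
time: 1.08
position: [0.5548, 0.1731, 0.0664]
tool_rot: [-2.223, -2.218, 0.008]
wrist_force: [-0.3, -0.2, 0.6]
grip_width: 0.0748
```

Call:
{"fn": "arm_command", "kwargs": {
  "motion": [
    [0,0,0,0,0,0,35],
    [0,0,0,0,0,0,25],
    [0,0,0,0,0,0,15],
    [0,0,0,0,0,0,5],
    [0,0,0,0,0,0,5]
  ]
}}

```text
time: 1.5
position: [0.5574, 0.1757, 0.0718]
tool_rot: [2.221, 2.22, 0.004]
wrist_force: [1.3, -1.3, 4.4]
grip_width: 0.0208
```

Call:
{"fn": "arm_command", "kwargs": {
  "motion": [
    [0,0,0,0,0,0,5],
    [0,0,0,0,0,0,5],
    [0,0,0,0,0,0,5]
  ]
}}

```text
time: 1.75
position: [0.5574, 0.1757, 0.0718]
tool_rot: [2.22, 2.22, 0.005]
wrist_force: [0.8, -0.4, 7.5]
grip_width: 0.0204
```

Call:
{"fn": "arm_command", "kwargs": {
  "motion": [
    [0,0,0,0,0,-5,5],
    [0,0,0,0,0,-15,5],
    [0,0,0,0,0,-25,5],
    [0,0,0,0,0,-35,5],
    [0,0,0,0,0,-35,5]
  ],
  "newtons": 100
}}

```text
time: 2.17
position: [0.5546, 0.1752, 0.1855]
tool_rot: [-2.22, -2.221, 0.005]
wrist_force: [0.9, 0.4, -3.9]
grip_width: 0.0196
```

Call:
{"fn": "arm_command", "kwargs": {
  "motion": [
    [0,0,0,0,0,-15,5],
    [0,0,0,0,0,0,5],
    [0,0,0,0,0,0,5]
  ]
}}

```text
time: 2.42
position: [0.5557, 0.1755, 0.2002]
tool_rot: [2.221, 2.221, 0.001]
wrist_force: [-1.2, -0.8, -4.9]
grip_width: 0.0198
```

```bash
python3 - <<'E'
from bench import *
from h import *
s=get_state();print(s["position"],s["tool_rot"],s["wrist_force"],s["grip_width"])
S=[]
for n in("scene","side","wrist"):
    d=snapshot(n);np.save(n+"2.npy",d,allow_pickle=True)
    p=s["position"].copy() if n!="wrist" else s["position"]
    u,v=proj(d,s["position"])[0].astype(int);f=d["frame"]
    if n!="wrist":
        x,y=max(0,u-55),max(0,v-50);c=cv2.resize(f[y:y+110,x:x+110],(400,400),interpolation=cv2.INTER_CUBIC);print(n,x,y,400/110)
    S.append(f if n=="wrist" else c)
o=np.hstack([S[0],S[1]]);cv2.imwrite("pics/held.png",o)
E
```

```text
[0.55569238 0.17552162 0.20020143] [2.22114232e+00 2.22124420e+00 6.85475049e-04] [-1.22146901 -0.78954819 -4.88914385] 0.019754256321377384
scene 256 71 3.6363636363636362
side 213 169 3.6363636363636362
```

View pics/held.png

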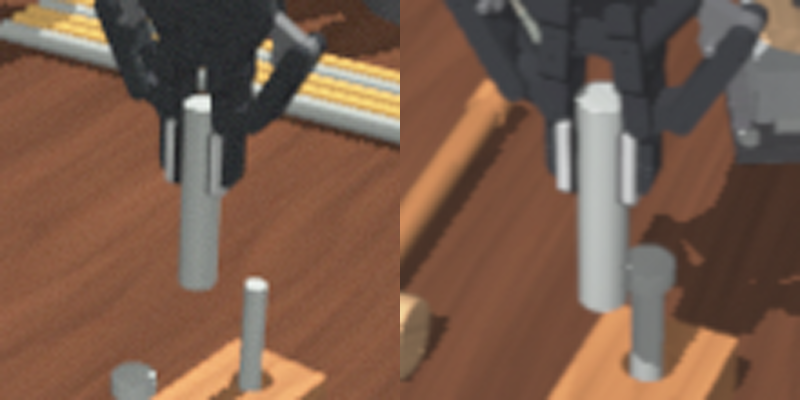

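Pin held upright between the pads; foot at scene crop (198,283), side crop (201,304), and the neighbours still stand. Triangulating foot and top against the TCP.

```bash
python3 - <<'E'
from h import *
def P(d):
    K=np.array([[d["fx"],0,d["cx"]],[0,d["fy"],d["cy"]],[0,0,1]]);R=cv2.Rodrigues(np.array(d["rvec"]))[0]
    return K@np.c_[R,np.array(d["tvec"]).ravel()]
a,b=cam("scene2"),cam("side2");k=400/110
for n,p,q,z in(("foot",(198.5,281),(603-400,302),.1384),("top",(199,102),(600-400,97),.2484)):
    p=np.array([256,71])+np.array(p)/k;q=np.array([213,169])+np.array(q)/k
    X=cv2.triangulatePoints(P(a),P(b),p,q).ravel();print(n,X[:3]/X[3],"rays",ray(a,*p,z),ray(b,*q,z))
E
```

```text
foot [0.55438704 0.17961457 0.13525178] rays [0.55733616 0.17508735 0.1384    ] [0.55308246 0.18274334 0.1384    ]
top [0.55373548 0.17749459 0.24709193] rays [0.55277374 0.17477135 0.2484    ] [0.55473967 0.18048371 0.2484    ]
```

Call:
{"fn": "arm_command", "kwargs": {
  "motion": [
    [0,0,0,-20,-3,0,5],
    [0,0,0,-38,-6,0,5],
    [0,0,0,-40,-6,0,5],
    [0,0,0,-40,-6,0,5],
    [0,0,0,-40,-6,0,5]
  ]
}}

```text
time: 2.98
position: [0.5275, -0.004, 0.1983]
tool_rot: [-2.219, -2.221, 0.004]
wrist_force: [0.7, -0.0, -4.1]
grip_width: 0.0202
```

Call:
{"fn": "arm_command", "kwargs": {
  "motion": [
    [0,0,0,-40,-6,0,5],
    [0,0,0,-40,-6,0,5],
    [0,0,0,-40,-6,0,5],
    [0,0,0,-40,-6,0,5],
    [0,0,0,-30,-6,0,5]
  ]
}}

```text
time: 3.4
position: [0.4971, -0.1962, 0.1983]
tool_rot: [-2.223, -2.217, 0.004]
wrist_force: [1.3, -0.9, -2.8]
grip_width: 0.0198
```

Call:
{"fn": "arm_command", "kwargs": {
  "motion": [
    [0,0,-5.6,-15,-5,0,5],
    [0,0,-5.6,0,0,0,5],
    [0,0,-5.6,0,0,0,5],
    [0,0,-5.5,0,0,0,5],
    [0,0,0,0,0,0,5]
  ]
}}

```text
time: 3.82
position: [0.493, -0.2073, 0.1983]
tool_rot: [-1.743, -2.61, 0.001]
wrist_force: [-0.5, 1.0, -4.2]
grip_width: 0.02
```

Call:
{"fn": "arm_command", "kwargs": {
  "motion": [
    [-5.5,0,0,0,0,0,5],
    [-5.5,0,0,0,0,0,5],
    [-5.4,0,0,0,0,0,5],
    [-5.4,0,0,0,0,0,5],
    [0,0,0,0,0,0,5]
  ]
}}

```text
time: 4.23
position: [0.4888, -0.2113, 0.1974]
tool_rot: [1.628, 2.394, 0.464]
wrist_force: [-2.4, 0.1, -4.7]
grip_width: 0.0197
```

```bash
cat >> h.py <<'E'
YAW=np.radians(22.3); L=.062; OFF=.002   # pin foot beyond TCP; pin's shift along tool x
J=np.array([[np.cos(YAW),-np.sin(YAW),0],[np.sin(YAW),np.cos(YAW),0],[0,0,1]])
B=np.array([.4954,-.2128,.05])
def pin(s):
    R=Ro.from_rotvec(s["tool_rot"]).as_matrix();f=s["position"]+R@[OFF,0,L]
    a=-R[:,2];h=-np.array([0,0,1])+a*a[2];n=np.linalg.norm(h)
    low=f+(.011*h/n if n>.02 else 0*h)
    return R,f,low
def rep(s):
    R,f,low=pin(s);j=J.T
    a=j@(-R[:,2])
    print("t %.2f"%s["time"],"axis(jig)",np.round(a,3),"toolx",np.round(j@R[:,0],3),"\nfoot-bore jig mm",np.round(j@(f-B)*1e3,1),"low",np.round(j@(low-B)*1e3,1),"F jig",np.round(j@np.array(s["wrist_force"]),1),"M",np.round(j@np.array(s["ft_torque"]),2),"w %.4f"%s["grip_width"])
E
python3 - <<'E'
from bench import *
from h import *
s=get_state();print(s["position"],s["tool_rot"],np.round(s["qpos"],2));rep(s)
E
```

```text
[ 0.48883052 -0.21127377  0.19737098] [1.62816439 2.39428427 0.4638607 ] [ 0.95  0.33 -0.51  2.03 -0.24  0.59  1.04]
t 4.23 axis(jig) [-0.371  0.001  0.929] toolx [0.012 1.    0.004] 
foot-bore jig mm [17.5  5.9 89.8] low [ 7.3  5.9 85.7] F jig [-2.2  1.  -4.7] M [ 0.02  0.9  -0.01] w 0.0197
```

Call:
{"fn": "arm_command", "kwargs": {
  "motion": [
    [0,0,0,-1,-7,12,5],
    [0,0,0,-2,-8,14,5],
    [0,0,0,-2,-8,14,5],
    [0,0,0,0,-7,14,5],
    [0,0,0,0,0,0,5]
  ]
}}

```text
time: 4.65
position: [0.4865, -0.214, 0.1353]
tool_rot: [1.62, 2.407, 0.464]
wrist_force: [-0.4, 0.8, -4.4]
grip_width: 0.02
```

```bash
python3 - <<'E'
from bench import *
from h import *
s=get_state();rep(s)
o=[]
for n in("scene","side"):
    d=snapshot(n);np.save(n+"3.npy",d,allow_pickle=True)
    x,y=(80,235) if n=="scene" else (300,115)
    o.append(cv2.resize(d["frame"][y:y+100,x:x+133] if n=="scene" else d["frame"][y:y+100,x:x+133],(532,400),interpolation=cv2.INTER_CUBIC)[:, :400] if 0 else cv2.resize(d["frame"][y:y+110,x+ (20 if n=="scene" else -10):x+120+(0 if n=="scene" else -10)-(0 if n=="scene" else 0)],None,fx=4,fy=4,interpolation=cv2.INTER_CUBIC)[:, :400])
    print(n,"x0",x+(20 if n=="scene" else -10),"y0",y,"pred low/bore",proj(d,[pin(s)[2],pin(s)[1],B]))
w=snapshot("wrist");np.save("wrist3.npy",w,allow_pickle=True);cv2.imwrite("pics/w3.png",w["frame"]);print("wrist pred",proj(w,[pin(s)[2],pin(s)[1],B]))
cv2.imwrite("pics/hov.png",np.hstack(o))
E
```

```text
t 4.65 axis(jig) [-0.367 -0.005  0.93 ] toolx [0.002 1.    0.007] 
foot-bore jig mm [14.1  4.6 27.6] low [ 3.9  4.5 23.6] F jig [-0.1  0.9 -4.4] M [0.06 0.75 0.04] w 0.0200
scene x0 100 y0 235 pred low/bore [[160.08075068 265.10726858]
 [165.41298227 264.25692885]
 [158.97790051 276.36647029]]
side x0 290 y0 115 pred low/bore [[349.6387867  166.83147191]
 [345.27518668 165.48707519]
 [350.00319879 174.47393573]]
wrist pred [[267.81430767 217.33484102]
 [284.38365138 217.09850215]
 [252.54323071 215.06012713]]
```

View pics/hov.png

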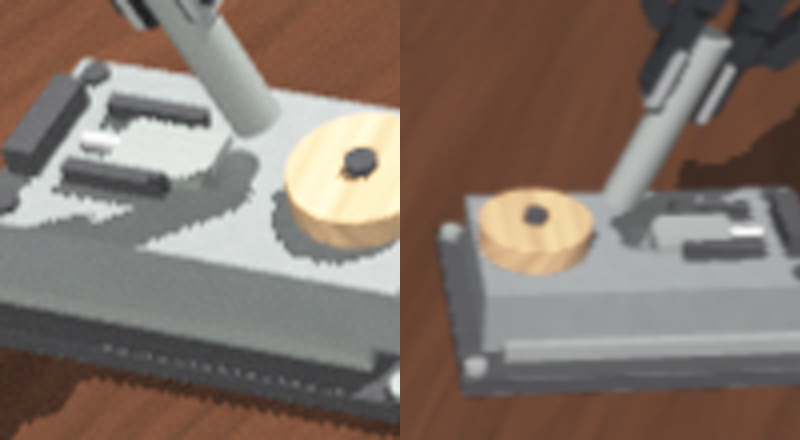

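View pics/w3.png

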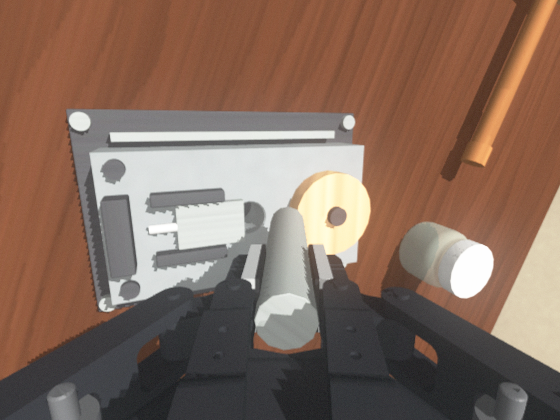

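Wrist view: tongue end at (244,222), bore's uncovered half right of it around (255,215), rail ends at (224,195) and (228,252), former bolt at (337,216), pin's far end at (287,210). Computing the bore from these head features and the pin's offset from all three views.

```bash
python3 - <<'E'
from h import *
w=cam("wrist3");g=lambda d,u,v,z:(J.T@(ray(d,u,v,z)-B))*1e3
print("wrist yaw edges",[np.degrees(np.arctan2(*(ray(w,*b,z)-ray(w,*a,z))[[1,0]])) for a,b,z in(((95,152),(362,145),.05),((112,136),(336,134),.02),((69,111),(354,112),.012))])
E=[("bolt",337,216,.071,(62,0)),("railU",224,195,.06,(-19,20)),("railD",228,252,.06,(-19,-20)),("tongue",244,222,.056,(-5.5,0)),("headL U",95,152,.05,(-95,50)),("headR U",363,145,.05,(95,50)),("headL D",112,304,.05,(-95,-50))]
for n,u,v,z,e in E: p=g(w,u,v,z);print("W",n,np.round(p[:2]-e,1))
s3,d3=cam("scene3"),cam("side3")
for n,u,v,z,e in[("bolt",358,162,.071,(62,0)),("railfar",210,113,.06,(-19,20)),("railnear",168,184,.06,(-19,-20))]:
    print("scene",n,np.round(g(s3,100+u/4,235+v/4,z)[:2]-e,1))
for n,u,v,z,e in[("bolt",135,215,.071,(62,0)),("railfar",251-0,205,.06,(-19,-20)),("railnear",284,250,.06,(-19,20))]:
    print("side",n,np.round(g(d3,290+u/4,115+v/4,z)[:2]-e,1))
# pin foot low corner seen: scene (245,136) outline lowest; side (215,207)
print("scene foot centre px->",np.round(g(s3,100+262/4,235+127/4,.0776),1),"side",np.round(g(d3,290+(222)/4,115+199/4,.0776),1))
E
```

```text
wrist yaw edges [np.float64(21.97370129531081), np.float64(21.848972164309558), np.float64(22.592197896418472)]
W bolt [-3.8 -1.3]
W railU [-2.8 -1. ]
W railD [-2.1 -1.7]
W tongue [-2.5 -2.6]
W headL U [ 0.9 -1.2]
W headR U [-3.2 -2.3]
W headL D [-2.6 -0.6]
scene bolt [-1.7 -5.5]
scene railfar [ 0.4 -1.7]
scene railnear [ 1.2 -4.7]
side bolt [0.  4.8]
side railfar [10.2  1.7]
side railnear [0.5 8.1]
scene foot centre px-> [16.6 -0.9 27.6] side [13.1  1.6 27.6]
```

```bash
python3 - <<'E'
from h import *
w=cam("wrist3")
p=np.array([.4865,-.214,.1353]);R=Ro.from_rotvec([1.62,2.407,.464]).as_matrix()
for OFFx in(0,2,4):
    t=p+R@[OFFx/1e3,0,-.048]
    c=[t+.011*(np.cos(a)*R[:,0]+np.sin(a)*R[:,1]) for a in np.linspace(0,2*np.pi,60)]
    q=proj(w,c);print(OFFx,"top ellipse",q.min(0),q.max(0),"centre",proj(w,t)[0])
f=w["frame"];hsv=cv2.cvtColor(f,cv2.COLOR_BGR2HSV)
m=((hsv[...,1]<45)&(hsv[...,2]>120)).astype(np.uint8)
for y in range(210,350,10):
    r=np.where(m[y,255:325])[0];print(y,(r.min()+255,r.max()+255) if len(r) else None,end=" ")
print(f[325:350,287].mean(1).astype(int))
E
```

```text
0 top ellipse [250.44185559 289.06607573] [315.30212227 345.82034631] centre [282.88350558 318.2101167 ]
2 top ellipse [250.28963855 283.59664459] [315.46272298 340.89975298] centre [282.88758571 313.02611965]
4 top ellipse [250.13594772 278.07278967] [315.62488193 335.93273685] centre [282.89170536 307.79191297]
210 (np.int64(256), np.int64(317)) 220 (np.int64(256), np.int64(324)) 230 (np.int64(255), np.int64(324)) 240 (np.int64(255), np.int64(324)) 250 (np.int64(255), np.int64(324)) 260 (np.int64(255), np.int64(324)) 270 (np.int64(255), np.int64(324)) 280 (np.int64(255), np.int64(324)) 290 (np.int64(264), np.int64(309)) 300 (np.int64(264), np.int64(310)) 310 (np.int64(258), np.int64(316)) 320 (np.int64(255), np.int64(317)) 330 (np.int64(255), np.int64(318)) 340 (np.int64(264), np.int64(309)) [142 139 140 139 139 143 141 143 146 144 142 144 145 143 147 145 144 140
 139 139 140 141 140 141 122]
```

```bash
sed -i 's/OFF=.002/OFF=0./; s/^B=.*/B=np.array([.4954,-.2128,.05])+J@[-.0024,-.0004,0]/' h.py && python3 - <<'E'
from bench import *
from h import *
rep(get_state())
E
```

```text
t 4.80 axis(jig) [-0.371 -0.001  0.929] toolx [0.    1.    0.001] 
foot-bore jig mm [18.9  1.3 31.3] low [ 8.7  1.3 27.2] F jig [ 1.5 -0.1 -3.9] M [-0.02  0.69 -0.02] w 0.0197
```

Call:
{"fn": "arm_command", "kwargs": {
  "motion": [
    [0,0,0,-1,-5,5,5],
    [0,0,0,-1,-5,5,5],
    [0,0,0,-1,-4,4,5],
    [0,0,0,0,0,0,5],
    [0,0,0,0,0,0,5]
  ]
}}

```text
time: 5.22
position: [0.4822, -0.2209, 0.1202]
tool_rot: [1.614, 2.403, 0.463]
wrist_force: [-0.1, -1.2, -3.4]
grip_width: 0.02
```

```bash
cat > r.py <<'E'
from bench import *
from h import *
rep(get_state())
E
python3 r.py
```

```text
t 5.22 axis(jig) [-0.371 -0.001  0.929] toolx [0.001 1.    0.001] 
foot-bore jig mm [10.1 -2.  12.6] low [-0.1 -2.   8.5] F jig [-0.6 -1.1 -3.4] M [-0.03  0.68 -0.  ] w 0.0200
```

Call:
{"fn": "arm_command", "kwargs": {
  "motion": [
    [0,0,0,0.3,-0.5,1.2,5],
    [0,0,0,0.3,-0.5,1.2,5],
    [0,0,0,0.3,-0.5,1.2,5],
    [0,0,0,0,-0.4,1,5],
    [0,0,0,0,0,0,5]
  ]
}}

```text
time: 5.63
position: [0.4822, -0.2198, 0.1154]
tool_rot: [1.612, 2.404, 0.463]
wrist_force: [-0.4, -0.1, -3.2]
grip_width: 0.0203
```

```bash
python3 r.py
```

```text
t 5.63 axis(jig) [-0.371 -0.     0.929] toolx [-0.  1.  0.] 
foot-bore jig mm [10.5 -1.   7.9] low [ 0.3 -1.   3.8] F jig [-0.4  0.1 -3.2] M [-0.05  0.72 -0.04] w 0.0203
```

Call:
{"fn": "arm_command", "kwargs": {
  "motion": [
    [0,0,0,0,-0.4,1,5],
    [0,0,0,0,-0.4,1,5],
    [0,0,0,0,-0.4,1,5],
    [0,0,0,0,-0.2,0.5,5],
    [0,0,0,0,0,0,5]
  ]
}}

```text
time: 6.05
position: [0.4821, -0.2199, 0.1116]
tool_rot: [1.612, 2.403, 0.463]
wrist_force: [0.7, 0.2, -4.2]
grip_width: 0.0198
```

```bash
python3 r.py
```

```text
t 6.05 axis(jig) [-0.371 -0.     0.929] toolx [0. 1. 0.] 
foot-bore jig mm [10.5 -1.1  4.1] low [ 0.2 -1.1 -0. ] F jig [ 0.7 -0.1 -4.2] M [-0.03  0.75 -0.02] w 0.0198
```

Call:
{"fn": "arm_command", "kwargs": {
  "motion": [
    [0,0,0,0,-0.4,0.9,5],
    [0,0,0,0,-0.4,0.9,5],
    [0,0,0,0,0,0,5]
  ]
}}

```text
time: 6.3
position: [0.482, -0.2199, 0.1097]
tool_rot: [1.612, 2.403, 0.463]
wrist_force: [-0.2, 0.1, -3.7]
grip_width: 0.02
```

```bash
python3 r.py
```

```text
t 6.30 axis(jig) [-0.371 -0.     0.929] toolx [0. 1. 0.] 
foot-bore jig mm [10.4 -1.1  2.1] low [ 0.2 -1.1 -2. ] F jig [-0.2  0.2 -3.7] M [-0.03  0.7  -0.05] w 0.0200
```

Call:
{"fn": "arm_command", "kwargs": {
  "motion": [
    [0,0,0,0,-0.3,0.7,5],
    [0,0,0,0,-0.3,0.7,5],
    [0,0,0,0,0,0,5]
  ]
}}

```text
time: 6.55
position: [0.4822, -0.22, 0.1083]
tool_rot: [1.612, 2.403, 0.463]
wrist_force: [-1.2, -0.4, -2.8]
grip_width: 0.0198
```

```bash
python3 r.py
```

```text
t 6.55 axis(jig) [-0.371  0.     0.928] toolx [ 0.  1. -0.] 
foot-bore jig mm [10.5 -1.2  0.7] low [ 0.3 -1.2 -3.4] F jig [-1.2  0.1 -2.8] M [0.05 0.68 0.01] w 0.0198
```

Call:
{"fn": "arm_command", "kwargs": {
  "motion": [
    [0,0,0,0,-0.3,0.7,5],
    [0,0,0,0,-0.2,0.5,5],
    [0,0,0,0,0,0,5]
  ]
}}

```text
time: 6.8
position: [0.4824, -0.2201, 0.1075]
tool_rot: [1.611, 2.402, 0.463]
wrist_force: [-2.2, 0.3, 3.4]
grip_width: 0.0201
```

```bash
python3 r.py
```

```text
t 6.80 axis(jig) [-0.372  0.001  0.928] toolx [ 0.     1.    -0.001] 
foot-bore jig mm [10.7 -1.5 -0.1] low [ 0.5 -1.5 -4.2] F jig [-1.9  1.1  3.4] M [0.2  0.41 0.07] w 0.0201
```

Call:
{"fn": "arm_command", "kwargs": {
  "motion": [
    [0,0,0,0,-0.3,0.7,5],
    [0,0,0,0,-0.2,0.5,5],
    [0,0,0,0,0,0,5]
  ]
}}

```text
time: 7.05
position: [0.4827, -0.2202, 0.1069]
tool_rot: [1.61, 2.402, 0.462]
wrist_force: [-5.5, -0.4, 14.1]
grip_width: 0.0198
```

```bash
python3 r.py
```

```text
t 7.05 axis(jig) [-0.372  0.002  0.928] toolx [ 0.     1.    -0.002] 
foot-bore jig mm [10.9 -1.8 -0.6] low [ 0.7 -1.7 -4.7] F jig [-5.2  1.7 14.1] M [0.64 0.27 0.29] w 0.0198
```

Call:
{"fn": "arm_command", "kwargs": {
  "motion": [
    [0,0,0,0,0.4,-0.9,5],
    [0,0,0,0,-1.4,-0.6,5],
    [0,0,0,0,-1.4,-0.6,5],
    [0,0,0,0,-1.4,-0.6,5],
    [0,0,0,0,0,0,5]
  ]
}}

```text
time: 7.47
position: [0.4786, -0.2217, 0.1071]
tool_rot: [1.611, 2.402, 0.463]
wrist_force: [5.0, 1.5, -0.1]
grip_width: 0.0198
```

```bash
python3 r.py
```

```text
t 7.47 axis(jig) [-0.372  0.001  0.928] toolx [-0.     1.    -0.001] 
foot-bore jig mm [ 6.6 -1.5 -0.5] low [-3.6 -1.5 -4.6] F jig [ 5.2 -0.6 -0.1] M [-0.03 -0.75 -0.01] w 0.0198
```

Call:
{"fn": "arm_command", "kwargs": {
  "motion": [
    [0,0,0,0,-0.9,-0.4,5],
    [0,0,0,0,-0.9,-0.4,5],
    [0,0,0,0,-0.9,-0.4,5],
    [0,0,0,0,0,0,5]
  ]
}}

```text
time: 7.8
position: [0.476, -0.2228, 0.1071]
tool_rot: [1.611, 2.403, 0.464]
wrist_force: [6.3, 1.8, -2.5]
grip_width: 0.0197
```

```bash
python3 r.py
```

```text
t 7.80 axis(jig) [-0.372  0.     0.928] toolx [-0.     1.    -0.001] 
foot-bore jig mm [ 3.7 -1.5 -0.4] low [-6.5 -1.5 -4.5] F jig [ 6.5 -0.7 -2.5] M [-0.09 -0.9  -0.04] w 0.0197
```

Call:
{"fn": "arm_command", "kwargs": {
  "motion": [
    [0,0,0,0,-0.9,-0.4,5],
    [0,0,0,0,-0.9,-0.4,5],
    [0,0,0,0,-0.9,-0.4,5],
    [0,0,0,0,0,0,5]
  ]
}}

```text
time: 8.13
position: [0.4734, -0.2238, 0.1072]
tool_rot: [1.611, 2.402, 0.464]
wrist_force: [7.1, 2.4, -3.2]
grip_width: 0.0195
```

```bash
python3 r.py
```

```text
t 8.13 axis(jig) [-0.373  0.     0.928] toolx [-0.     1.    -0.001] 
foot-bore jig mm [ 1.  -1.4 -0.3] low [-9.2 -1.4 -4.4] F jig [ 7.4 -0.5 -3.2] M [-0.15 -1.13 -0.08] w 0.0195
```

Call:
{"fn": "arm_command", "kwargs": {
  "motion": [
    [0,0,0,0,-0.7,-0.3,5],
    [0,0,0,0,-0.4,-0.1,5],
    [0,0,0,0,0,0,5]
  ]
}}

```text
time: 8.38
position: [0.4726, -0.2241, 0.1072]
tool_rot: [1.61, 2.402, 0.464]
wrist_force: [7.9, 3.0, -4.4]
grip_width: 0.0206
```

```bash
python3 r.py
```

```text
t 8.38 axis(jig) [-0.373  0.     0.928] toolx [-0.001  1.    -0.001] 
foot-bore jig mm [ 0.1 -1.4 -0.3] low [-10.1  -1.4  -4.4] F jig [ 8.5 -0.2 -4.4] M [-0.16 -1.26 -0.09] w 0.0206
```

Call:
{"fn": "arm_command", "kwargs": {
  "motion": [
    [0,0,0,0,-0.5,-0.2,5],
    [0,0,0,0,-0.5,-0.2,5],
    [0,0,0,0,0,0,5]
  ]
}}

```text
time: 8.63
position: [0.4722, -0.2243, 0.1074]
tool_rot: [1.609, 2.402, 0.465]
wrist_force: [8.7, 3.3, -5.0]
grip_width: 0.0199
```

```bash
python3 r.py
```

```text
t 8.63 axis(jig) [-0.374  0.001  0.928] toolx [-0.001  1.    -0.001] 
foot-bore jig mm [-0.3 -1.4 -0.1] low [-10.5  -1.4  -4.2] F jig [ 9.3 -0.2 -5. ] M [-0.02 -1.73  0.06] w 0.0199
```

The x wall is found: low edge at x≈-10.5, with the force jumping above the spring law. Now straightening about the low edge.

Call:
{"fn": "arm_command", "kwargs": {
  "motion": [
    [1.25,0,0,0,1.35,0.24,5],
    [1.25,0,0,0,1.35,0.24,5],
    [1.25,0,0,0,1.35,0.24,5],
    [1.25,0,0,0,1.35,0.24,5],
    [0,0,0,0,0,0,5]
  ]
}}

```text
time: 9.05
position: [0.4782, -0.2217, 0.1088]
tool_rot: [1.642, 2.455, 0.364]
wrist_force: [6.4, 4.7, 2.1]
grip_width: 0.0201
```

```bash
python3 r.py
```

```text
t 9.05 axis(jig) [-0.291  0.001  0.957] toolx [-0.002  1.    -0.002] 
foot-bore jig mm [ 1.1 -1.4 -0.5] low [-9.4 -1.4 -3.7] F jig [7.7 1.9 2.1] M [ 0.19 -1.61  0.05] w 0.0201
```

Call:
{"fn": "arm_command", "kwargs": {
  "motion": [
    [0,0,0,0.4,0,0,5],
    [0,0,0,0.4,-0.5,0,5],
    [0,0,0,0,-0.5,0,5],
    [0,0,0,0,0,0,5]
  ]
}}

```text
time: 9.38
position: [0.4768, -0.2222, 0.1088]
tool_rot: [1.643, 2.452, 0.365]
wrist_force: [7.6, 3.4, 2.4]
grip_width: 0.0203
```

```bash
python3 r.py
```

```text
t 9.38 axis(jig) [-0.293  0.002  0.956] toolx [-0.001  1.    -0.003] 
foot-bore jig mm [-0.2 -1.4 -0.5] low [-10.8  -1.3  -3.7] F jig [8.3 0.2 2.4] M [ 0.06 -1.88  0.04] w 0.0203
```

Call:
{"fn": "arm_command", "kwargs": {
  "motion": [
    [1.25,0,0,0,1.35,0.2,5],
    [1.25,0,0,0,1.35,0.2,5],
    [1.25,0,0,0,1.35,0.2,5],
    [1.25,0,0,0,1.35,0.2,5],
    [0,0,0,0,0,0,5]
  ]
}}

```text
time: 9.8
position: [0.4825, -0.2196, 0.1091]
tool_rot: [1.675, 2.503, 0.26]
wrist_force: [7.0, 1.5, 0.3]
grip_width: 0.0196
```

```bash
python3 r.py
```

```text
t 9.80 axis(jig) [-0.207  0.002  0.978] toolx [-0.002  1.    -0.003] 
foot-bore jig mm [ 0.8 -1.1 -1.5] low [-10.   -1.   -3.8] F jig [ 7.1 -1.3  0.3] M [-0.22 -1.68 -0.1 ] w 0.0196
```

Call:
{"fn": "arm_command", "kwargs": {
  "motion": [
    [0,0,0,-0.2,-0.7,0,5],
    [1.25,0,0,0,1.3,0.2,5],
    [1.25,0,0,0,1.3,0.2,5],
    [1.25,0,0,0,1.3,0.2,5],
    [0,0,0,0,0,0,5]
  ]
}}

```text
time: 10.22
position: [0.4858, -0.2182, 0.109]
tool_rot: [1.698, 2.539, 0.181]
wrist_force: [7.9, 2.3, -1.3]
grip_width: 0.0198
```

```bash
python3 r.py
```

```text
t 10.22 axis(jig) [-0.143  0.002  0.99 ] toolx [-0.002  1.    -0.002] 
foot-bore jig mm [ 0.3 -1.1 -2.4] low [-10.5  -0.9  -4. ] F jig [ 8.2 -0.9 -1.3] M [-0.25 -1.78 -0.02] w 0.0198
```

Call:
{"fn": "arm_command", "kwargs": {
  "motion": [
    [1.4,0,0,0,1.55,0.25,5],
    [1.4,0,0,0,1.55,0.25,5],
    [1.4,0,0,0,1.55,0.25,5],
    [0,0,0,0,0,0,5]
  ]
}}

```text
time: 10.55
position: [0.4902, -0.2164, 0.1085]
tool_rot: [1.723, 2.576, 0.089]
wrist_force: [7.3, 1.9, -1.2]
grip_width: 0.0196
```

```bash
python3 r.py
```

```text
t 10.55 axis(jig) [-0.071  0.002  0.998] toolx [-0.002  1.    -0.002] 
foot-bore jig mm [ 0.6 -1.1 -3.4] low [-10.4  -0.8  -4.2] F jig [ 7.4 -1.  -1.2] M [-0.34 -1.8   0.02] w 0.0196
```

Call:
{"fn": "arm_command", "kwargs": {
  "motion": [
    [1.35,0,0,0,1.4,0.2,5],
    [1.35,0,0,0,1.4,0.2,5],
    [1.35,0,0,0,1.4,0.2,5],
    [0,0,0,0,0,0,5]
  ]
}}

```text
time: 10.88
position: [0.4941, -0.2148, 0.1079]
tool_rot: [1.746, 2.61, -0.002]
wrist_force: [7.0, 1.4, -0.9]
grip_width: 0.02
```

```bash
python3 r.py
```

```text
t 10.88 axis(jig) [-0.     0.002  1.   ] toolx [-0.002  1.    -0.002] 
foot-bore jig mm [ 0.5 -1.1 -4.1] low [ 0.5 -1.1 -4.1] F jig [ 7.  -1.4 -0.9] M [-0.32 -1.81  0.02] w 0.0200
```

Upright and 4 mm into the bore with only the spring force. Sliding down.

Call:
{"fn": "arm_command", "kwargs": {
  "motion": [
    [0,0,0,0,0,1.2,5],
    [0,0,0,0,0,1.2,5],
    [0,0,0,0,0,1.3,5],
    [0,0,0,0,0,1.3,5],
    [0,0,0,0,0,0,5]
  ]
}}

```text
time: 11.3
position: [0.4931, -0.2153, 0.1029]
tool_rot: [1.748, 2.608, -0.0]
wrist_force: [7.1, 2.6, -2.3]
grip_width: 0.0199
```

```bash
python3 r.py
```

```text
t 11.30 axis(jig) [-0.001  0.002  1.   ] toolx [-0.001  1.    -0.002] 
foot-bore jig mm [-0.6 -1.2 -9.1] low [-0.6 -1.2 -9.1] F jig [ 7.5 -0.2 -2.3] M [-0.15 -1.98  0.02] w 0.0199
```

Call:
{"fn": "arm_command", "kwargs": {
  "motion": [
    [0,0,0,0,0.3,2,5],
    [0,0,0,0,0.2,2,5],
    [0,0,0,0,0,2,5],
    [0,0,0,0,0,2,5],
    [0,0,0,0,0,1,5]
  ]
}}

```text
time: 11.72
position: [0.4935, -0.2152, 0.094]
tool_rot: [1.748, 2.608, -0.0]
wrist_force: [6.3, 3.5, 2.0]
grip_width: 0.0198
```

```bash
python3 r.py
```

```text
t 11.72 axis(jig) [-0.001  0.002  1.   ] toolx [-0.001  1.    -0.002] 
foot-bore jig mm [ -0.2  -1.3 -18. ] low [ -0.2  -1.3 -18. ] F jig [7.2 0.9 2. ] M [ 0.01 -1.77 -0.01] w 0.0198
```

Call:
{"fn": "arm_command", "kwargs": {
  "motion": [
    [0,0,0,0,0,2,5],
    [0,0,0,0,0,2,5],
    [0,0,0,0,0,2,5],
    [0,0,0,0,0,2,5],
    [0,0,0,0,0,1,5]
  ]
}}

```text
time: 12.13
position: [0.4935, -0.2153, 0.085]
tool_rot: [1.748, 2.608, -0.0]
wrist_force: [6.2, 2.3, 2.4]
grip_width: 0.0196
```

```bash
python3 r.py
```

```text
t 12.13 axis(jig) [-0.001  0.002  1.   ] toolx [-0.001  1.    -0.002] 
foot-bore jig mm [ -0.2  -1.3 -27. ] low [ -0.2  -1.3 -27. ] F jig [ 6.6 -0.2  2.4] M [-0.07 -1.69  0.  ] w 0.0196
```

11 mm left to the floor.

Call:
{"fn": "arm_command", "kwargs": {
  "motion": [
    [0,0,0,0,0,2,5],
    [0,0,0,0,0,2,5],
    [0,0,0,0,0,2,5],
    [0,0,0,0,0,2,5],
    [0,0,0,0,0,0.5,5]
  ]
}}

```text
time: 12.55
position: [0.4935, -0.2153, 0.0764]
tool_rot: [1.748, 2.608, -0.0]
wrist_force: [5.5, 3.4, 2.1]
grip_width: 0.02
```

Call:
{"fn": "arm_command", "kwargs": {
  "motion": [
    [0,0,0,0,0,0.7,5],
    [0,0,0,0,0,0.7,5],
    [0,0,0,0,0,0,5]
  ]
}}

```text
time: 12.8
position: [0.4935, -0.2153, 0.0751]
tool_rot: [1.747, 2.608, -0.0]
wrist_force: [6.4, 2.0, -0.6]
grip_width: 0.0195
```

```bash
python3 r.py
```

```text
t 12.80 axis(jig) [-0.001  0.002  1.   ] toolx [-0.001  1.    -0.002] 
foot-bore jig mm [ -0.2  -1.3 -36.9] low [ -0.2  -1.3 -36.9] F jig [ 6.6 -0.5 -0.6] M [-0.13 -1.78  0.04] w 0.0195
```

Call:
{"fn": "arm_command", "kwargs": {
  "motion": [
    [0,0,0,0,0,0.6,5],
    [0,0,0,0,0,0.6,5],
    [0,0,0,0,0,0,5]
  ]
}}

```text
time: 13.05
position: [0.4936, -0.2153, 0.0739]
tool_rot: [1.747, 2.608, -0.0]
wrist_force: [7.9, 2.7, -0.2]
grip_width: 0.0198
```

Call:
{"fn": "arm_command", "kwargs": {
  "motion": [
    [0,0,0,0,0,0.5,5],
    [0,0,0,0,0,0.4,5],
    [0,0,0,0,0,0,5]
  ]
}}

```text
time: 13.3
position: [0.4936, -0.2153, 0.0738]
tool_rot: [1.747, 2.608, -0.0]
wrist_force: [5.4, 3.3, 7.4]
grip_width: 0.0195
```

```bash
python3 r.py
```

```text
t 13.30 axis(jig) [-0.001  0.002  1.   ] toolx [-0.001  1.    -0.002] 
foot-bore jig mm [ -0.1  -1.4 -38.2] low [ -0.1  -1.4 -38.2] F jig [6.2 1.  7.4] M [ 0.23 -1.31 -0.01] w 0.0195
```

Floor felt at TCP z 73.8 mm (expected 74). Releasing with a small opening, then lifting straight up.

Call:
{"fn": "arm_command", "kwargs": {
  "motion": [
    [0,0,0,0,0,-0.4,20],
    [0,0,0,0,0,0,24],
    [0,0,0,0,0,0,28],
    [0,0,0,0,0,0,34],
    [0,0,0,0,0,0,40]
  ],
  "newtons": 20
}}

```text
time: 13.72
position: [0.4895, -0.216, 0.0726]
tool_rot: [-1.749, -2.605, 0.007]
wrist_force: [0.5, -0.2, 0.1]
grip_width: 0.04
```

Call:
{"fn": "arm_command", "kwargs": {
  "motion": [
    [0,0,0,0,0,0,44],
    [0,0,0,0,0,0,44]
  ]
}}

```text
time: 13.88
position: [0.4899, -0.2159, 0.0727]
tool_rot: [-1.749, -2.606, 0.006]
wrist_force: [-0.1, 0.8, -0.2]
grip_width: 0.0441
```

```bash
python3 r.py
```

```text
t 13.88 axis(jig) [ 0.005 -0.001  1.   ] toolx [0.001 1.    0.001] 
foot-bore jig mm [ -4.1  -0.4 -39.3] low [ -4.1  -0.4 -39.3] F jig [ 0.2  0.7 -0.2] M [ 0.01 -0.03 -0.01] w 0.0441
```

Call:
{"fn": "arm_command", "kwargs": {
  "motion": [
    [0,0,0,0,3.5,0,44],
    [0,0,0,0,0,-10,44],
    [0,0,0,0,0,-25,44],
    [0,0,0,0,0,-35,44],
    [0,0,0,0,0,-35,44]
  ]
}}

```text
time: 14.3
position: [0.4938, -0.2138, 0.1794]
tool_rot: [-1.747, -2.606, 0.005]
wrist_force: [1.0, -0.5, 0.6]
grip_width: 0.0437
```

Call:
{"fn": "arm_command", "kwargs": {
  "motion": [
    [0,0,0,20,0,-30,44],
    [0,0,0,40,0,0,44],
    [0,0,0,40,0,0,44],
    [0,0,0,20,0,0,44],
    [0,0,0,0,0,0,44]
  ]
}}

```text
time: 14.72
position: [0.4474, -0.0985, 0.2092]
tool_rot: [-1.741, -2.612, 0.003]
wrist_force: [-0.5, -0.2, 0.4]
grip_width: 0.044
```

```bash
python3 - <<'E'
from bench import *
from h import *
rep(get_state());o=[]
for n in("scene","side"):
    d=snapshot(n);np.save(n+"4.npy",d,allow_pickle=True)
    x,y=(80,215) if n=="scene" else (290,95)
    o.append(cv2.resize(d["frame"][y:y+130,x:x+130],(400,400),interpolation=cv2.INTER_CUBIC))
    print(n,"pred foot@rim/top",proj(d,[B,B+[0,0,.072]])-[x,y])
cv2.imwrite("pics/end.png",np.hstack(o))
E
```

```text
t 14.72 axis(jig) [ 0.003 -0.001  1.   ] toolx [-0.006  1.     0.001] 
foot-bore jig mm [  1.2 124.5  97.2] low [  1.2 124.5  97.2] F jig [-0.5 -0.   0.4] M [-0.04 -0.    0.01] w 0.0440
scene pred foot@rim/top [[77.57902198 61.31344663]
 [70.73514035 30.32388218]]
side pred foot@rim/top [[61.01736218 79.34080853]
 [64.16310419 51.84537355]]
```

View pics/end.png

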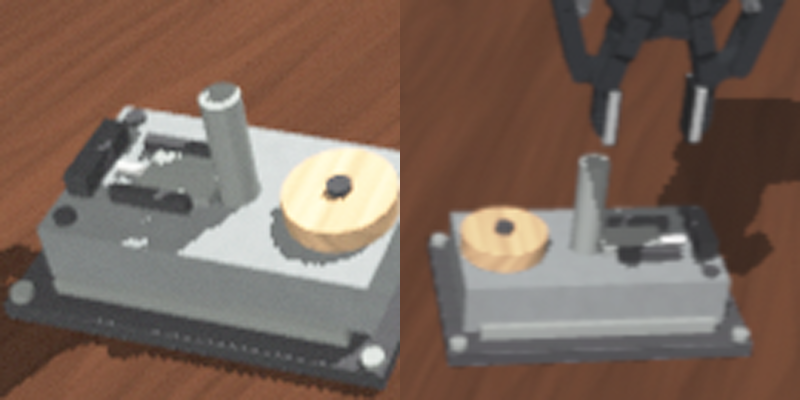

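Pin stands upright in the bore. Its top is at scene crop px (71,31.5) against (70.7,30.3) predicted for fully home, and side (63,51) against (64,52). The gripper is clear.

```bash
python3 -c "
from bench import *
print(job_done())"
```

```text
the job is handed in; nothing more can be done
None
```

The 22 mm pin is in the jig's bore, fully home, and I have let it go. I handed the job in at about 15 s on the robot's clock.

- **How it went:** I took the pin from the middle rack socket and entered it leaning about 0.38 rad, low edge beside the tongue. The far rim was felt at about 4 mm depth. I then pushed the tongue back until the near wall of the bore was felt, straightened the pin and slid it down.
- **Forces:** in the readings taken at the jig, I never saw more than about 14 N on the wrist (roughly 18 N contact allowing for the pin's weight). While the pin was being straightened, the side force was close to what the tongue's spring should give.
- **Home check:** the floor was felt with the tool tip at 73.8 mm; I expected 74 mm. After release, the pin's top was within about 1 pixel of where a fully home pin should appear in both fixed cameras. The gripper is well clear and reads no contact.
- **Disagreements:** the scene and side cameras differed by up to about 6 mm on the bore's position, so I averaged the views and let the feel decide. The hand also sprang about 4 mm towards -x on release, but the pin stayed in place.
- **Not checked:** I did not measure the tongue's final position. I also did not take a last look at the rack, mallet and jar. Nothing came near the mallet or jar, and the other two pins were standing when I lifted this one.

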